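# Fill a catch box from the battery hopper

## Robot

A 6-joint arm with a two-finger parallel gripper is mounted at the origin on the work surface. World frame = base frame: x ahead of the robot, y to its left, z up, the work surface at z = 0. Lengths are in m, angles in degrees, forces in N, time in s.
With the tool pointing down it reaches from about 0.4 to 0.825 m from the base axis. Payload 7 kg.
Tool frame: the origin (TCP) lies midway between the tips of the shut fingers; the grasp point (between the pads) lies 19 mm behind it; z points along the fingers, y is the line along which they close (so a half turn about z gives the same grasp; the last joint's range is limited). The gripper opens to 88 mm and grips with 3 to 60 N. Pads are 19 mm wide; open, the fingers measure 130 mm over their backs; the gripper's body (78 mm by 193 mm) begins 47 mm behind the grasp point.
Start: joints at [16.507, 20.546, 0.682, 0, -70.136, -16.507], TCP at [0.675, -0, 0.193] pointing down, gripper open.
Joint ranges: [-176.03, 176.03], [-82.01, 121.73], [-58.28, 71.71], [-173.87, 95.51], [-174.79, -0.11], [-173.66, 173.66]. Speed limits (degrees/s): [136.94, 136.94, 172.46, 180, 180, 180].

## Interface

Orientations are given as [roll, pitch, yaw] about the fixed x, y, z axes, in that order (R = Rz(yaw) Ry(pitch) Rx(roll)).
In Python, from plant import ctrl gives the robot as it stands.
- The arm moves only by the tool step_arm, never from a script. Its argument "rows" is a list of rows, each a list of 3 entries, a list of its own where there are three numbers: the closure, from 0 (fully open) to 1 (shut), then the shift along the world's x, y, z in mm, then the turn, a rotation vector about the world's x, y, z in rad. A call has exactly 5 rows; each row is the pose to reach, as a shift and turn from the pose commanded when the call began; what a row does not reach only later rows make up. A row lasts 1/12 s, in which the tool goes at most 41.7 mm and 7.16 degrees, less where a joint would pass 70% of its speed; a pose out of reach is approached as far as the arm can. A call with a gripper value outside its range is refused whole. The fingers move at their own pace and stop on an object; the grip force is fixed at half the most. Time passes only in rows, so rows that repeat a pose let the fingers close, or fill a call up. It gives the time, the measured TCP pose, the force, the opening and the grip force at its end, in the units of the state.
- ctrl.get_obs(): the state, without advancing time (a new reading comes with each control period).
- ctrl.snapshot(name): name is "scene" or "side" or "wrist"; returns the picture (384x512x3 uint8, red, green, blue); there is no depth.
- ctrl.camera_model(name): a dict with "intrinsics" (3x3 intrinsics, pixels), "distortion" ([k1, k2, p1, p2, k3] as OpenCV has them; the pictures are not rectified), "R" (3x3) and "t" (3): a world point X has camera coordinates R X + t. Camera axes: x right, y down, z forward; pixel columns grow to the right and rows downward; lengths in m; the calibration is good to about 2 mm. A picture is of the moment at which its call begins: read the wrist's pose just before it. camera_model takes no time and is no camera call; for the wrist camera it gives the pose at the moment of the call.
- ctrl.close_job(): hands the job in; it is judged then, once.
The state is a dict: "clock": time; "joint_pos": joint angles; "qvel": joint speeds; "tau": joint torques, N m; "tool_pos": TCP position; "orientation": TCP orientation; "force": force on the tool from outside, world axes, zero at the start; "moment": the same for the moment, N m; "opening": finger opening in m; "gripper_force": force on a finger pad.
Only numpy, scipy, OpenCV 4.12 (cv2) and the standard library are available. Lean on these libraries where they do the work, as an engineer would, in place of code of your own. Each camera call takes 0.05 s, during which the arm holds its last target. There are 200 camera calls.

## Task

Turn the carousel by its centre knob until the pocket with the empty open box faces the middle of the gap in the wire guard, then lift that box out and set it flat in the taped outline under the hopper's chute, lengthwise and close up to the chute's lip. Then draw the chute's slide gate all the way out to its end stop so that the three battery cells roll into the box, and leave the gate open and the box standing there. Leave the other things on the bench where they are and the other two on the carousel.

Things in the scene. Friction and masses are not known exactly. Their poses are not given: they have to be found in the camera images.
- carousel: Fixed foot of the parts carousel, origin on the table under its vertical turning axis; its -x points to the middle of the gap in the wire guard. It stands left or right of the robot's middle, the hopper on the other side.
- guard_gap (a point): Fixed point 30 mm above the table in the middle of the gap, 92 mm from the axis: the wanted pocket's centre must come here. The guard is two 6 mm wires at radius 70 and 130 mm, tops 98 mm high, from 72 degrees either side of the gap's middle all round the back, with four posts at radius 162 mm. It runs over the pockets: a box lifts out only in the gap.
- rotor_knob (a point): Centre of the turning knob on the carousel's axis, 130 mm above the table: a black bar 36 mm long (its x), 12 mm thick (its y), 30 mm high, on a 14 mm stem, fixed to the disc. x and y turn with the disc.
- rotor: The white turning disc, 304 mm across, top 30 mm above the table, friction about 0.08 N m, stays where left; origin on the table under its axis. Three round pockets, 107 mm inside, rims 3.5 mm high, centres 92 mm from the axis: at 65 degrees either side of its -x (the empty box in one, the lidded box in the other) and at +x (a spool).
- box_mid (a point): Centre (20 mm above its underside) of the empty, open-topped grey plastic box, outside 84 mm long (its x), 56 mm wide (its y), 40 mm high, walls 3 mm, about 0.1 kg. It starts in a carousel pocket, its length in any direction.
- catchbox: The same empty box; origin at the centre of its underside.
- lidbox_mid (a point): Centre of the closed box with a flat lid, of the same outside size, to be left on the carousel.
- catch_spot (a point): Point on the table at the middle of the taped outline (96 x 68 mm) below the chute's end, where the middle of the box belongs, its length along x. +x points horizontally to the hopper. Nothing else stands within 80 mm to either side of its x axis.
- chute_lip (a point): Middle of the chute floor's lower edge, 48 mm above the table, 48 mm along catch_spot's +x (6 mm clear of the end of a centred box). The chute is 37 mm wide inside, walls 28 mm high that begin 20 mm back so as not to overhang the box, and rises from here to +x at 35 degrees; the cells leave it towards -x.
- hopper: The fixed metal hopper, an obstacle to go round; origin on the table below the gate, +x as catch_spot. Its open bin spans x -27 to +150 mm, y -56 to +56 mm, heights 228 to 290 mm, tapering below to the chute, on a 50 x 44 mm column (x 40 to 90 mm) and a 150 x 120 mm foot plate.
- gate (a joint): How far the steel slide gate is drawn out of the chute, in m: 0 closed, 0.045 at its end stop. It takes about 5 N and stays where it is left.
- gate_handle (a point): Centre of the gate's handle, a black block 26 mm wide (its y), 14 mm thick (its x), 46 mm long (its z), 170 mm high when closed. +z is the way the gate is drawn: upward, leaning 35 degrees from vertical away from the hopper. The bin's wall overhangs close behind it, so a gripper pointing straight down does not fit; one leaning along the handle does.
- cell0_mid (a point): Centre of one of three battery cells, 17 mm diameter, 34.5 mm long (along its y), lying across the chute behind the gate.
- cell1_mid (a point): Centre of the second cell.
- cell2_mid (a point): Centre of the third cell.
- spool: Wire spool in the third pocket, to be left on the carousel; origin at its underside.
- jar: Jar 48 mm across, 75 mm high, origin at its underside; stands beside the chute. Not to be disturbed.
- plug: Steel cable plug, about 68 x 34 x 16 mm, origin at its underside; lies beside the chute. Not to be disturbed.
- mouse: White computer mouse, 100 x 56 x 31 mm, origin at its underside. Not to be disturbed.
- mug: White mug, 76 mm across, 85 mm high, origin at its underside. Not to be disturbed.
- driver: Green-handled screwdriver lying on the bench, about 0.2 m long, origin near its middle. Not to be disturbed.

How it is judged:
By the outcome, as a careful person would: the job done as asked, in the order asked, and still so for the second after the job is handed in, with the robot touching nothing.
It also fails if it takes over 61 s, if anything falls off the work surface, if the arm or the gripper's body presses on something with over 40 N, if the wrist force passes 120 N, or if a joint passes its speed limit or range.

## Working session

There is one attempt and no reset: what is moved stays moved. The work goes in short steps, Python scripts to look and compute and a tool call to move; the robot and the scene stay as the last step left them, time stands still between calls to the robot, and variables do not carry over. Pictures are saved under pics/ and viewed, at most 10 in all, crops included, and the job is handed in when it is done.

Besides the shell and the picture viewer there is one more tool, called after "Request:" as name([rows], argument=value, ...), one row to a line, values as JSON. step_arm: Moves the arm, as the interface text tells. Its arguments: {"type":"object","properties":{"rows":{"type":"array"}},"required":["rows"]}

```bash
ls; mkdir -p pics
cat > h.py <<'E'
import numpy as np, cv2
from plant import ctrl
def snap(n,f):
    m=ctrl.camera_model(n); im=ctrl.snapshot(n); cv2.imwrite('pics/'+f+'.png',cv2.cvtColor(im,cv2.COLOR_RGB2BGR))
    np.savez('pics/'+f+'.npz',**{k:np.array(m[k]) for k in('intrinsics','distortion','R','t')}); return im
def load(f): return np.load('pics/'+f+'.npz')
def ray(f,uv):
    m=load(f); p=cv2.undistortPoints(np.array(uv,float).reshape(-1,1,2),m['intrinsics'],m['distortion']).reshape(-1,2)
    d=np.c_[p,np.ones(len(p))]@m['R']; return -m['R'].T@m['t'],d
def plane(f,uv,z):
    c,d=ray(f,uv); return c+d*((z-c[2])/d[:,2])[:,None]
def proj(f,X):
    m=load(f); return cv2.projectPoints(np.array(X,float).reshape(-1,1,3),cv2.Rodrigues(m['R'])[0],m['t'],m['intrinsics'],m['distortion'])[0].reshape(-1,2)
def tri(f1,u1,f2,u2):
    c1,d1=ray(f1,[u1]);c2,d2=ray(f2,[u2]);A=np.c_[d1[0],-d2[0]];s=np.linalg.lstsq(A,c2-c1,rcond=None)[0]
    a=c1+d1[0]*s[0];b=c2+d2[0]*s[1];return (a+b)/2,np.linalg.norm(a-b)
E
python3 - <<'E'
from h import *
a=snap('scene','s0');b=snap('side','d0');c=snap('wrist','w0')
for f in('s0','d0','w0'):
    m=load(f);print(f,(-m['R'].T@m['t']).round(3),m['R'][2].round(2))
cv2.imwrite('pics/all.png',cv2.cvtColor(np.hstack([cv2.resize(a,(400,300)),cv2.resize(b,(400,300))]),cv2.COLOR_RGB2BGR))
E
```

```text
pics
s0 [1.133 0.073 1.186] [-0.48 -0.05 -0.87]
d0 [0.466 0.869 1.119] [ 0.08 -0.66 -0.75]
w0 [ 0.675 -0.084  0.384] [-0.    0.31 -0.95]
```

View pics/s0.png

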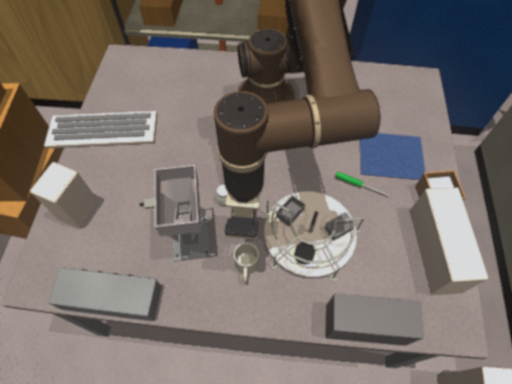

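View pics/d0.png

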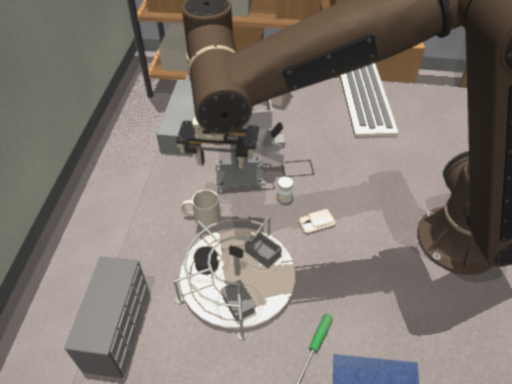

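The scene view shows the carousel centre at about (311,232), knob (314,221), boxes at (291,208) and (339,227), spool (305,252), and hopper (180,200). In the side view the knob is at (236,252), the open box (264,249), the lidded box (238,300), the tape outline (298,168) and the gate handle about (276,131). Next I'll make a magnified composite.

Run:
```python
import cv2,numpy as np
s=cv2.imread('pics/s0.png');d=cv2.imread('pics/d0.png')
def c(i,x,y,w=100,h=75,k=4): return cv2.resize(i[y:y+h,x:x+w],(400,300),interpolation=cv2.INTER_CUBIC)
g=np.vstack([np.hstack([c(s,260,185,110,82),c(d,178,215,120,90)]),np.hstack([c(s,135,160,130,98),c(d,230,100,120,90)])])
cv2.imwrite('pics/c1.png',g)
```

```text
(no output)
```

View pics/c1.png

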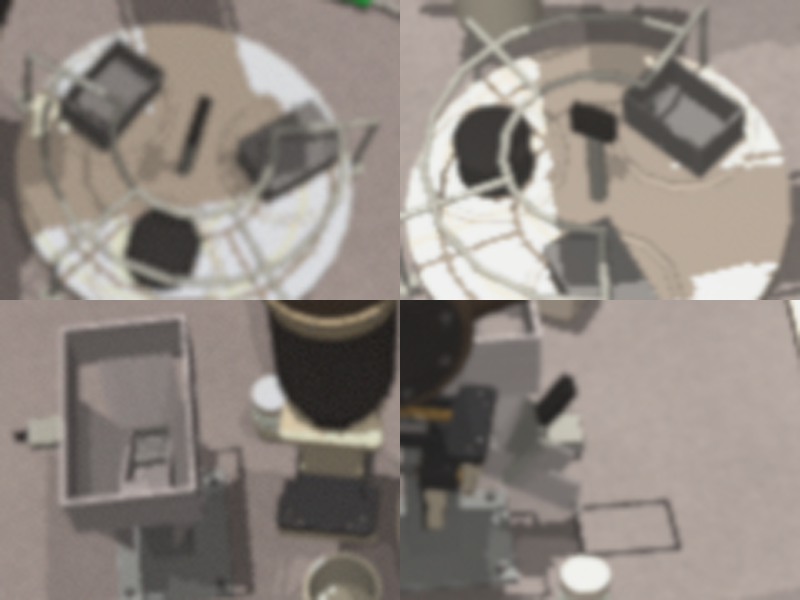

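View pics/w0.png

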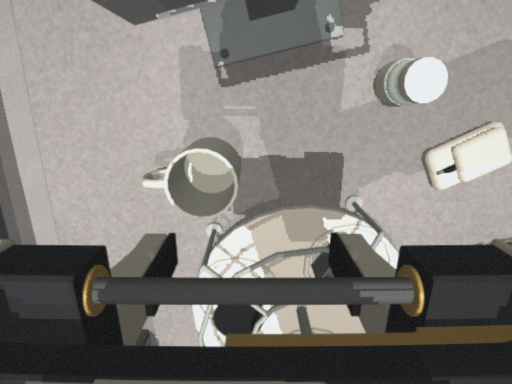

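The crops show the knob bar's ends, the open box rim corners, the guard's post tops at the gap's two ends, the tape outline and the gate handle clearly. Now I'll convert these pixels to positions.

Run:
```python
from h import *
np.set_printoptions(precision=4,suppress=True)
S=lambda L:np.array(L,float)/(400/110)+[260,185]
D=lambda L:(np.array(L,float)-[400,0])/(400/120)+[178,215]
T=lambda L:(np.array(L,float)-[400,300])/(400/120)+[230,100]
k=plane('s0',S([(205,97),(183,172)]),.145);print('knob',k,k.mean(0),np.linalg.norm(k[0]-k[1]))
print('knob tri',tri('s0',S([(194,135)])[0],'d0',D([(593,118)])[0]))
b=plane('s0',S([(118,38),(162,75),(108,150),(62,100)]),.07);print('box S',b,b.mean(0))
b=plane('d0',D([(675,58),(745,120),(700,175),(625,100)]),.07);print('box D',b,b.mean(0))
print('posts S .098',plane('s0',S([(28,60),(378,125)]),.098))
print('posts D .098',plane('d0',D([(707,8)]),.098), 'spool',plane('s0',S([(163,245)]),.06))
t=plane('d0',T([(583,506),(668,500),(680,548),(583,554)]),0);print('tape',t)
print('handle top',plane('d0',T([(572,378)]),.19),plane('d0',T([(542,415)]),.15))
m=cv2.cvtColor(cv2.imread('pics/d0.png'),cv2.COLOR_BGR2HSV)
```

```text
knob [[0.5942 0.2047 0.145 ]
 [0.6639 0.1888 0.145 ]] [0.629  0.1968 0.145 ] 0.0714978322750364
knob tri (array([0.6119, 0.1961, 0.1194]), np.float64(0.012859315305257609))
box S [[0.5034 0.1336 0.07  ]
 [0.5373 0.1751 0.07  ]
 [0.616  0.1313 0.07  ]
 [0.5716 0.0876 0.07  ]] [0.5571 0.1319 0.07  ]
box D [[0.5571 0.0918 0.07  ]
 [0.4956 0.1456 0.07  ]
 [0.5253 0.2001 0.07  ]
 [0.5916 0.1375 0.07  ]] [0.5424 0.1437 0.07  ]
posts S .098 [[0.5496 0.0545 0.098 ]
 [0.5815 0.3605 0.098 ]]
posts D .098 [[0.5348 0.0597 0.098 ]] spool [[0.695  0.1838 0.06  ]]
tape [[ 0.517  -0.2543  0.    ]
 [ 0.4346 -0.2723  0.    ]
 [ 0.4201 -0.2083  0.    ]
 [ 0.5117 -0.1897  0.    ]]
handle top [[ 0.5311 -0.2215  0.19  ]] [[ 0.5562 -0.2147  0.15  ]]
```

Request:
step_arm([
  [0,[-13,40,10],[0,0,0]],
  [0,[-26,80,20],[0,0,0]],
  [0,[-39,120,30],[0,0,0]],
  [0,[-52,160,40],[0,0,0]],
  [0,[-65,200,50],[0,0,0]],
])

```text
clock: 0.57
tool_pos: [0.6113, 0.1942, 0.2416]
orientation: [180.0, -0.0, -90.0]
force: [0.2, 0.4, 0.4]
opening: 0.0874
gripper_force: 0.0
```

Request:
step_arm([
  [0,[0,40,10],[0,0,0]],
  [0,[0,60,20],[0,0,0]],
  [0,[0,60,20],[0,0,0]],
  [0,[0,60,20],[0,0,0]],
  [0,[0,60,20],[0,0,0]],
])

```text
clock: 0.98
tool_pos: [0.6119, 0.2525, 0.2606]
orientation: [179.9, -0.0, -90.0]
force: [0.3, 0.0, -0.1]
opening: 0.0879
gripper_force: 0.0
```

Run:
```python
from h import *
o=ctrl.get_obs();print(o['clock'],o['tool_pos'],o['orientation'],o['joint_pos'],o['qvel'])
w=snap('wrist','w1');d=snap('side','d1')
m=load('w1');print(-m['R'].T@m['t'],m['R'])
print(m['intrinsics'],load('d1')['intrinsics'])
c=cv2.resize(d[95:185,230:350],(800,600),interpolation=cv2.INTER_CUBIC)
cv2.imwrite('pics/d1c.png',c[...,::-1])
```

```text
0.9833 [0.61191372 0.25248463 0.26063408] [ 1.79937584e+02 -3.39887713e-02 -8.99854826e+01] [ 3.92560277e+01  1.75566398e+01  5.06717310e+00 -1.34753660e-02
 -7.75803750e+01 -3.92386226e+01] [-1.09981889 -0.21082582 -0.49485485  0.0880415   0.01690657  0.06928809]
[0.61203583 0.16874645 0.45271236] [[-9.99997981e-01 -1.38443238e-03  1.45619247e-03]
 [-8.65534226e-04  9.50859545e-01  3.09621343e-01]
 [-1.81328432e-03  3.09619458e-01 -9.50858824e-01]]
[[307.15122006   0.         252.66278971]
 [  0.         307.15122006 193.2727467 ]
 [  0.           0.           1.        ]] [[484.03303928   0.         258.02717009]
 [  0.         484.03303928 190.84971565]
 [  0.           0.           1.        ]]
```

View pics/w1.png

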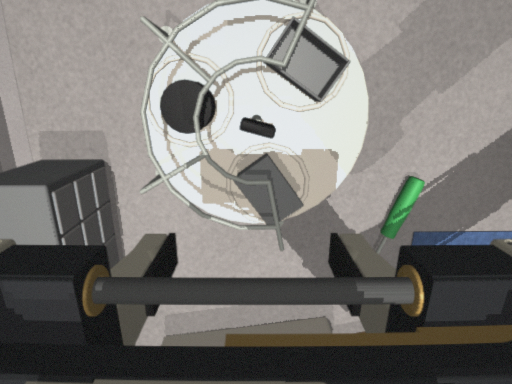

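View pics/d1c.png

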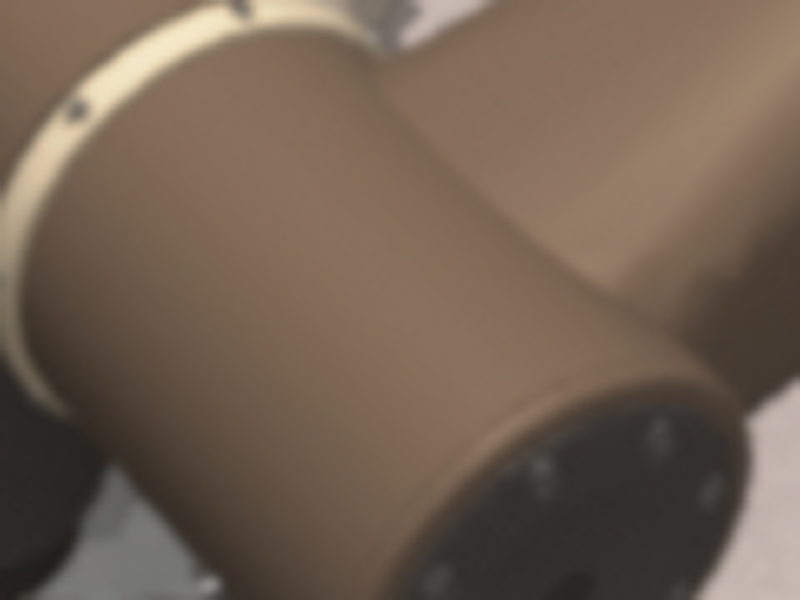

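The wrist view shows the disc centred near (256,113), the knob bar from (241,125) to (274,131), the open box at upper right (rim corners about (298,19), (349,65), (318,101), (267,63)), the lidded box (268,188), and the spool (187,106). The gap opens right (-x), between the inner wire's ends near (287,65) and (270,180). The arm hides the hopper in the side view.

Run:
```python
from h import *
np.set_printoptions(precision=4,suppress=True)
im=cv2.imread('pics/w1.png');g=cv2.cvtColor(im,cv2.COLOR_BGR2GRAY)
k=(g<60).astype(np.uint8);n,l,st,c=cv2.connectedComponentsWithStats(k)
for i in range(1,n):
    if st[i,4]>60 and c[i][1]<235: print(i,st[i],c[i])
i=l[128,257];r=cv2.minAreaRect(np.argwhere(l==i)[:,::-1].astype(np.float32));bp=cv2.boxPoints(r);print('knob px',bp,r)
q=plane('w1',bp,.145);print(q,q.mean(0))
# disc edge points
e=[(370,105),(365,75),(343,175),(367,125),(145,110),(150,80),(160,160),(185,200),(232,224),(310,206),(200,13),(225,3)]
P=plane('w1',e,.03)[:,:2];A=np.c_[2*P,np.ones(len(P))];s=np.linalg.lstsq(A,(P**2).sum(1),rcond=None)[0];print('axis',s[:2],'r',np.sqrt(s[2]+s[:2]@s[:2]),np.linalg.norm(P-s[:2],axis=1))
ax=s[:2]
for n,uv,z in[('in ends',[(287,65),(270,181)],.095),('posts foot',[(313,0),(145,19),(143,190),(281,247)],.0),('posts top',[(313,0),(145,19),(143,190),(281,247)],.098)]:
    p=plane('w1',uv,z)[:,:2]-ax;print(n,np.linalg.norm(p,axis=1),np.degrees(np.arctan2(p[:,1],p[:,0])))
b=plane('w1',[(298,19),(349,65),(318,101),(267,63)],.07)[:,:2]
print('box',b,b.mean(0),np.linalg.norm(b-np.roll(b,1,0),axis=1));p=b.mean(0)-ax;print(np.linalg.norm(p),np.degrees(np.arctan2(p[1],p[0])))
print('box sides ang',np.degrees(np.arctan2(*(b[1]-b[0])[::-1])),np.degrees(np.arctan2(*(b[2]-b[3])[::-1])))
p=plane('w1',[(187,106)],.05)[0,:2]-ax;print('spool',p,np.degrees(np.arctan2(p[1],p[0])))
```

```text
2 [301  29  46  68 428] [324.979   54.1729]
3 [267  64  50  37 115] [290.6783  80.7652]
4 [161  81  34  51 814] [177.6327 110.8329]
19 [199  91  16  38 352] [206.5142 109.892 ]
27 [241 118  34  19 376] [257.9761 127.3378]
knob px [[ -0.   0.]
 [511.   0.]
 [511. 383.]
 [  0. 383.]] ((255.5, 191.5), (383.0, 511.0), 90.0)
[[0.8404 0.0852 0.145 ]
 [0.3771 0.0841 0.145 ]
 [0.2504 0.5472 0.145 ]
 [0.962  0.5464 0.145 ]] [0.6075 0.3157 0.145 ]
axis [0.6059 0.2048] r 0.14941953115453138 [0.1527 0.1526 0.1439 0.15   0.1504 0.1491 0.1453 0.153  0.1543 0.1447
 0.149  0.1476]
in ends [0.0731 0.0667] [-115.5931  103.4224]
posts foot [0.1703 0.1983 0.205  0.2086] [-115.4037  -41.5537   31.1976  101.4756]
posts top [0.14   0.1617 0.1579 0.1555] [-113.5413  -43.3087   28.5268  101.566 ]
box [[0.5609 0.0884]
 [0.4994 0.1362]
 [0.5331 0.1769]
 [0.5949 0.1347]] [0.5471 0.134 ] [0.0575 0.0779 0.0529 0.0749]
0.09198942976469672 -129.74347700557803
box sides ang 142.14123742293347 145.65646117913778
spool [ 0.0887 -0.0211] -13.376920365499876
```

Run:
```python
from h import *
g=cv2.cvtColor(cv2.imread('pics/w1.png'),cv2.COLOR_BGR2GRAY);n,l,st,c=cv2.connectedComponentsWithStats((g<60).astype(np.uint8))
r=cv2.minAreaRect(np.argwhere(l==27)[:,::-1].astype(np.float32));bp=cv2.boxPoints(r);q=plane('w1',bp,.14)
print(bp,q,q.mean(0),np.linalg.norm(q-np.roll(q,1,0),axis=1),[np.degrees(np.arctan2(*(q[i]-q[i-1])[1::-1])) for i in range(4)])
o=ctrl.get_obs();print(o['clock'],o['tool_pos'],o['orientation'])
```

```text
[[239.76471  128.94118 ]
 [242.88239  116.470604]
 [275.58826  124.64708 ]
 [272.47058  137.11765 ]] [[0.62448131 0.20266703 0.14      ]
 [0.62125433 0.19044168 0.14      ]
 [0.58861189 0.19837266 0.14      ]
 [0.59147762 0.21079071 0.14      ]] [0.60645629 0.20056802 0.14      ] [0.03398879 0.01264407 0.0335921  0.01274442] [np.float64(-13.82814697049551), np.float64(-104.78643976064393), np.float64(166.34372905638747), np.float64(77.00527887779792)]
1.0833 [0.612174   0.25164364 0.26074146] [ 1.79946237e+02 -3.42620714e-02 -9.00588666e+01]
```

Request:
step_arm([
  [0.5,[0,-11,0],[0,0,0.12]],
  [0.5,[-1,-22,0],[0,0,0.24]],
  [0.5,[-2,-35,0],[0,0,0.36]],
  [0.5,[-3,-46,0],[0,0,0.48]],
  [0.5,[-3,-57,0],[0,0,0.6]],
])

```text
clock: 1.5
tool_pos: [0.6091, 0.1938, 0.2611]
orientation: [180.0, 0.0, -55.4]
force: [0.3, 0.2, -0.1]
opening: 0.0599
gripper_force: 0.0
```

Request:
step_arm([
  [0.55,[-1,2,-10],[0,0,0.12]],
  [0.55,[-2,4,-20],[0,0,0.24]],
  [0.55,[-3,8,-30],[0,0,0.36]],
  [0.55,[-3,8,-45],[0,0,0.48]],
  [0.55,[-3,8,-60],[0,0,0.6]],
])

```text
clock: 1.92
tool_pos: [0.6064, 0.2025, 0.2009]
orientation: [-180.0, -0.0, -21.0]
force: [0.3, -0.0, -0.8]
opening: 0.0396
gripper_force: 0.0
```

Request:
step_arm([
  [0.55,[0,0,-15],[0,0,0.12]],
  [0.55,[0,0,-40],[0,0,0.12]],
  [0.55,[0,0,-65],[0,0,0.12]],
  [0.55,[0,0,-80],[0,0,0.12]],
  [0.55,[0,0,-86],[0,0,0.12]],
])

```text
clock: 2.33
tool_pos: [0.6048, 0.2016, 0.1122]
orientation: [179.8, 0.2, -14.5]
force: [-0.8, -0.2, 0.6]
opening: 0.0394
gripper_force: 0.0
```

Request:
step_arm([
  [0.6,[0,0,0],[0,0,0]],
  [0.8,[0,0,0],[0,0,0]],
  [1,[0,0,0],[0,0,0]],
  [1,[0,0,0],[0,0,0]],
  [1,[0,0,0],[0,0,0]],
])

```text
clock: 2.75
tool_pos: [0.6069, 0.204, 0.1165]
orientation: [-179.9, -0.1, -14.4]
force: [-0.7, -0.3, 0.3]
opening: 0.0135
gripper_force: 0.0
```

Request:
step_arm([
  [1,[0,0,0],[0,0,0]],
  [1,[0,0,0],[0,0,0]],
  [1,[0,0,0],[0,0,-0.05]],
  [1,[0,0,0],[0,0,-0.15]],
  [1,[0,0,0],[0,0,-0.25]],
])

```text
clock: 3.17
tool_pos: [0.6063, 0.2039, 0.1155]
orientation: [-180.0, -0.0, -28.9]
force: [0.5, -0.7, 0.7]
opening: 0.0007
gripper_force: 0.0
```

Request:
step_arm([
  [1,[0,0,0],[0,0,-0.1]],
  [1,[0,0,0],[0,0,-0.2]],
  [1,[0,0,0],[0,0,-0.3]],
  [1,[0,0,0],[0,0,-0.4]],
  [1,[0,0,0],[0,0,-0.5]],
])

```text
clock: 3.58
tool_pos: [0.6064, 0.2039, 0.1155]
orientation: [-180.0, -0.0, -57.6]
force: [-0.0, -0.3, 0.4]
opening: 0.0005
gripper_force: 0.0
```

Request:
step_arm([
  [1,[0,0,0],[0,0,-0.1]],
  [1,[0,0,0],[0,0,-0.19]],
  [1,[0,0,0],[0,0,-0.24]],
  [1,[0,0,0],[0,0,-0.254]],
  [1,[0,0,0],[0,0,-0.254]],
])

```text
clock: 4.0
tool_pos: [0.6063, 0.2038, 0.1154]
orientation: [-180.0, 0.0, -71.9]
force: [-0.8, -0.6, 0.1]
opening: 0.0003
gripper_force: 0.0
```

The fingers shut on nothing, so I need to look.

Run:
```python
from h import *
s=snap('scene','s2');d=snap('side','d2');w=snap('wrist','w2')
c=lambda i,x,y,W=110,H=82:cv2.resize(i[y:y+H,x:x+W],(400,300),interpolation=cv2.INTER_CUBIC)
g=np.vstack([np.hstack([c(s,255,180),c(d,178,210)]),np.hstack([cv2.resize(w,(400,300)),c(d,230,100)])])
cv2.imwrite('pics/c2.png',g[...,::-1])
```

```text
(no output)
```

View pics/c2.png

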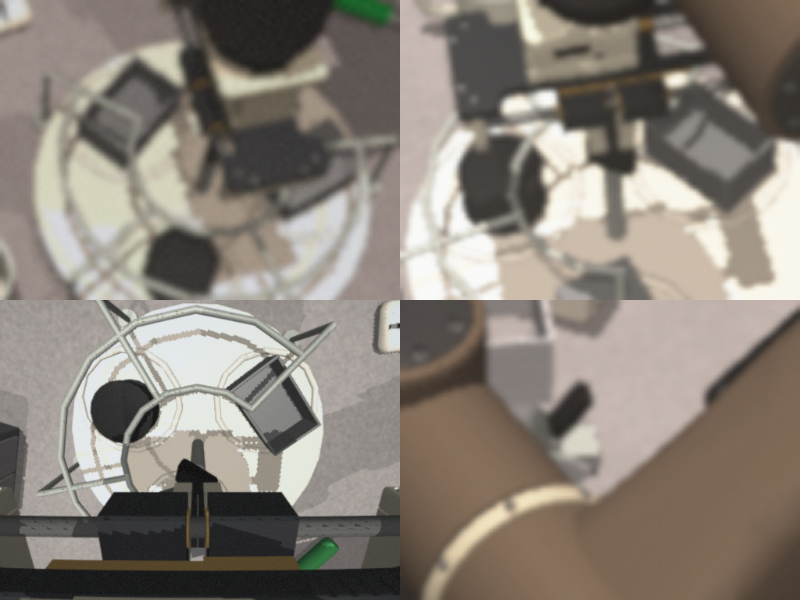

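The composite shows the open box still at upper right of the wrist view, and the closed fingers (about (197,500) in the wrist panel) next to the knob (about (195,470)), so the grasp is displaced along tool x. I'll measure how far.

Run:
```python
from h import *
np.set_printoptions(precision=4,suppress=True)
o=ctrl.get_obs();t=o['tool_pos'];print(t,o['orientation'])
print('tcp px w2',proj('w2',t),'s2',proj('s2',t),'d2',proj('d2',t),'grasp d2',proj('d2',t+[0,0,.019]))
print('knob by w2',plane('w2',[(250,218)],.14))
D=lambda x,y:np.array([(x-400)/400*110+178,y/300*82+210])
S=lambda x,y:np.array([x/400*110+255,y/300*82+180])
print('knob tip d2 px',D(612,160),'plane',plane('d2',[D(612,160)],.13),'base',plane('d2',[D(616,235)],.03))
w=cv2.imread('pics/w2.png');cv2.imwrite('pics/w2c.png',cv2.resize(w[150:384,150:400],(640,600),interpolation=cv2.INTER_CUBIC))
print('axis by stem base w2',plane('w2',[(197/400*512,140/300*384)],.03))
```

```text
[0.6063 0.2038 0.1154] [-179.9969    0.0017  -71.8099]
tcp px w2 [[252.5677 222.8979]] s2 [[314.6216 219.4877]] d2 [[235.5928 255.5776]] grasp d2 [[235.2878 251.2185]]
knob by w2 [[0.6121 0.1911 0.14  ]]
knob tip d2 px [236.3    253.7333] plane [[0.6034 0.2079 0.13  ]] base [[0.6048 0.2045 0.03  ]]
axis by stem base w2 [[0.609  0.1971 0.03  ]]
```

View pics/w2c.png

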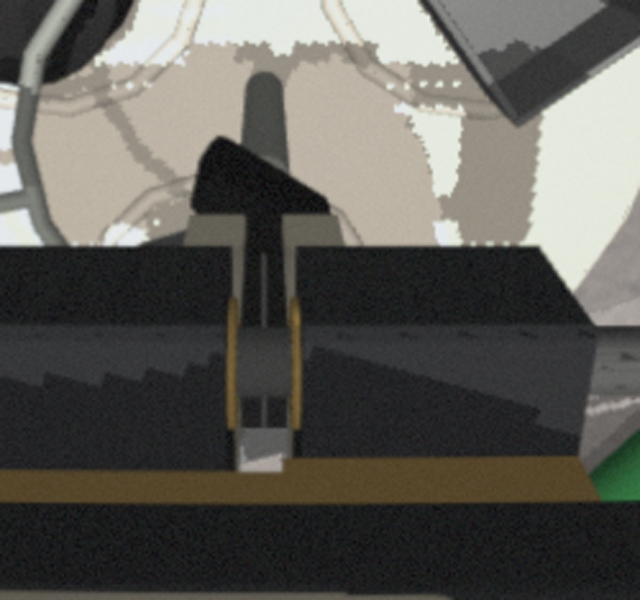

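The crop shows the knob bar, unturned, with its lower edge cut off by the closed fingertips near crop row 213, so the fingers seem to be above or beside it. I'll check this with projections.

Run:
```python
from h import *
np.set_printoptions(precision=1,suppress=True)
t=ctrl.get_obs()['tool_pos'];a=np.radians(-71.8);tx=np.array([np.cos(a),np.sin(a),0])
cr=lambda p:(p-150)*2.56
pan=lambda p:(p-[178,210])/[110,82]*[400,300]+[400,0]
for h in(0,.01,.02,.03,.04):
    q=t+[0,0,h];print(h,'tip w crop',cr(proj('w2',[q,q+tx*.0095])).ravel(),'d2 panel',pan(proj('d2',[q])).ravel())
b=np.radians(166);u=np.array([np.cos(b),np.sin(b),0]);v=np.array([-u[1],u[0],0])
for z in(.115,.145):
    K=np.array([.606,.2025,z])+np.array([i*.018*u+j*.006*v for i,j in((1,1),(1,-1),(-1,-1),(-1,1))])
    print(z,'knob w',cr(proj('w2',K)).ravel(),'d2',pan(proj('d2',K)).ravel())
print('disc centre',cr(proj('w2',[[.606,.2025,.03]])),pan(proj('d2',[[.606,.2025,.03]])))
```

```text
0 tip w crop [262.6 186.6 262.6 153.2] d2 panel [609.4 166.7]
0.01 tip w crop [262.6 202.5 262.6 167.7] d2 panel [608.8 158.4]
0.02 tip w crop [262.5 219.9 262.6 183.6] d2 panel [608.3 149.9]
0.03 tip w crop [262.5 239.2 262.6 201.3] d2 panel [607.7 141.4]
0.04 tip w crop [262.5 260.6 262.6 221. ] d2 panel [607.1 132.7]
0.115 knob w [334.2 197.8 309.5 232.  195.4 166.2 219.  129.9] d2 [637.9 166.5 631.3 180.3 582.5 164.6 589.4 150.9]
0.145 knob w [345.3 251.6 316.6 290.1 184.7 216.  211.9 174.7] d2 [636.7 141.1 630.  155.1 580.3 139.3 587.3 125.5]
disc centre [[264.6  90.6]] [[614.8 232.4]]
```

Request:
step_arm([
  [1,[0,0,20],[0,0,0]],
  [0.55,[0,0,40],[0,0,0.1]],
  [0.55,[0,0,40],[0,0,0.22]],
  [0.55,[0,0,40],[0,0,0.34]],
  [0.55,[0,0,40],[0,0,0.46]],
])

```text
clock: 4.57
tool_pos: [0.6065, 0.2039, 0.1559]
orientation: [-179.9, -0.0, -45.1]
force: [0.1, 0.0, 0.4]
opening: 0.0212
gripper_force: 0.0
```

Request:
step_arm([
  [0.55,[0,-1,0],[0,0,0.12]],
  [0.55,[0,-1,0],[0,0,0.24]],
  [0.55,[0,-1,0],[0,0,0.36]],
  [0.55,[0,-1,0],[0,0,0.48]],
  [0.55,[0,-1,-5],[0,0,0.54]],
])

```text
clock: 4.98
tool_pos: [0.6069, 0.203, 0.1513]
orientation: [-179.9, -0.1, -14.1]
force: [-0.0, -0.3, 0.6]
opening: 0.0392
gripper_force: 0.0
```

Request:
step_arm([
  [0.55,[0,0,-15],[0,0,0]],
  [0.55,[0,0,-30],[0,0,0]],
  [0.55,[0,0,-40],[0,0,0]],
  [0.55,[0,0,-50],[0,0,0]],
  [0.55,[0,0,-57],[0,0,0]],
])

```text
clock: 5.4
tool_pos: [0.6061, 0.2026, 0.0923]
orientation: [180.0, 0.0, -14.6]
force: [0.6, -0.0, -0.0]
opening: 0.0391
gripper_force: 0.0
```

Request:
step_arm([
  [0.7,[0,0,0],[0,0,0]],
  [1,[0,0,0],[0,0,0]],
  [1,[0,0,0],[0,0,0]],
  [1,[0,0,0],[0,0,0]],
  [1,[0,0,0],[0,0,0]],
])

```text
clock: 5.82
tool_pos: [0.6062, 0.2013, 0.0941]
orientation: [179.9, -0.0, -14.6]
force: [-0.1, -14.2, 7.2]
opening: 0.0117
gripper_force: 22.1
```

Request:
step_arm([
  [1,[0,-1,0],[0,0,0]],
  [1,[0,-2,0],[0,0,-0.05]],
  [1,[0,-2,0],[0,0,-0.15]],
  [1,[0,-2,0],[0,0,-0.25]],
  [1,[0,-2,0],[0,0,-0.35]],
])

```text
clock: 6.23
tool_pos: [0.6065, 0.2016, 0.0941]
orientation: [-179.9, -0.0, -34.9]
force: [-2.4, 1.6, 2.0]
opening: 0.0117
gripper_force: 30.0
```

Request:
step_arm([
  [1,[0,0,0],[0,0,-0.1]],
  [1,[0,0,0],[0,0,-0.2]],
  [1,[0,0,0],[0,0,-0.3]],
  [1,[0,0,0],[0,0,-0.4]],
  [1,[0,0,0],[0,0,-0.5]],
])

```text
clock: 6.65
tool_pos: [0.6069, 0.202, 0.0941]
orientation: [-179.9, 0.1, -63.5]
force: [0.2, 2.5, 1.5]
opening: 0.0115
gripper_force: 30.0
```

Request:
step_arm([
  [1,[0,0,0],[0,0,-0.07]],
  [1,[0,0,0],[0,0,-0.12]],
  [1,[0,0,0],[0,0,-0.154]],
  [1,[0,0,0],[0,0,-0.154]],
  [1,[0,0,0],[0,0,-0.154]],
])

```text
clock: 7.07
tool_pos: [0.6071, 0.202, 0.0941]
orientation: [-179.9, 0.1, -72.0]
force: [-0.0, 4.7, 2.6]
opening: 0.0116
gripper_force: 30.0
```

Run:
```python
from h import *
w=snap('wrist','w3');d=snap('side','d3');s=snap('scene','s3');o=ctrl.get_obs();print(o['tool_pos'],o['orientation'],o['force'],o['opening'])
g=np.vstack([np.hstack([cv2.resize(w[:300],(480,300)),cv2.resize(d[210:292,178:288],(320,300))]),cv2.resize(w[60:260,120:387],(800,300),interpolation=cv2.INTER_CUBIC)])
cv2.imwrite('pics/c3.png',w[...,::-1])
g=cv2.cvtColor(w,cv2.COLOR_RGB2GRAY);k=(g<62).astype(np.uint8);n,l,st,c=cv2.connectedComponentsWithStats(k)
for i in range(1,n):
    if st[i,4]>60: print(i,st[i],c[i])
```

```text
[0.60708177 0.20200163 0.0941224 ] [-1.79860256e+02  6.98341456e-02 -7.20231332e+01] [-0.70595356  5.51055327  2.77707215] 0.01182536475650329
1 [123   0  35  23 146] [139.82191781   9.71232877]
2 [385  29  51  22 187] [410.35294118  40.19251337]
3 [ 204   37   90   82 2140] [259.0271028   94.86495327]
136 [226 123  46  11 327] [248.6941896  128.12538226]
137 [  0 169  12  69 259] [  5.64092664 193.12741313]
138 [    0   185   512   150 26547] [259.70083249 280.05386673]
140 [157 188  51  48 852] [181.76995305 210.28286385]
186 [402 316  42  25 260] [418.45       327.75384615]
187 [    0   340   512    44 19182] [259.51600459 363.12475237]
```

View pics/c3.png

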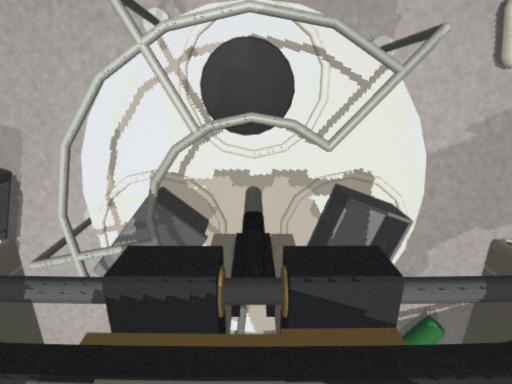

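The wrist view shows the disc turned. The spool is now at top (247,86), the open box right of the knob with visible rim corners about (338,186) and (411,219), and the inner wire's end at (330,148). I'll check the pocket angle from these.

Run:
```python
from h import *
np.set_printoptions(precision=4,suppress=True)
ax=np.array([.607,.202])
A=lambda p:(np.linalg.norm(p[:,:2]-ax,axis=1),np.degrees(np.arctan2(p[:,1]-ax[1],p[:,0]-ax[0])))
print('ends',A(plane('w3',[(329,147)],.095)),A(plane('w1',[(287,65),(270,181)],.095)))
print('posts tops w3',A(plane('w3',[(446,28),(118,0),(35,265)],.097)))
print('spool ring',A(plane('w3',[(254,90)],.03)), 'spool top',A(plane('w3',[(247,86)],.075)))
b=plane('w3',[(338,186),(411,219)],.07);print('box',b,np.linalg.norm(b[0]-b[1]),np.degrees(np.arctan2(*(b[1]-b[0])[1::-1])))
```

```text
ends (array([0.0706]), array([-114.5522])) (array([0.0711, 0.0696]), array([-117.3685,  103.791 ]))
posts tops w3 (array([0.1619, 0.1524, 0.1598]), array([-114.1488,  -43.0555,   29.6813]))
spool ring (array([0.0864]), array([-72.5834])) spool top (array([0.0885]), array([-69.5653]))
box [[0.5532 0.1645 0.07  ]
 [0.4891 0.1714 0.07  ]] 0.06442864764214053 173.86385748377504
```

Request:
step_arm([
  [0.55,[0,0,0],[0,0,0]],
  [0.55,[0,0,0],[0,0,0]],
  [0.55,[0,0,0],[0,0,0]],
  [0.55,[0,0,25],[0,0,0]],
  [0.55,[0,0,60],[0,0,-0.05]],
])

```text
clock: 7.63
tool_pos: [0.6038, 0.199, 0.1501]
orientation: [179.5, -0.1, -75.0]
force: [0.6, -0.2, -0.3]
opening: 0.0375
gripper_force: 0.0
```

Request:
step_arm([
  [0.3,[0,30,20],[0,0,-0.06]],
  [0.3,[0,65,40],[0,0,-0.12]],
  [0.3,[0,100,60],[0,0,-0.2]],
  [0.3,[0,110,80],[0,0,-0.25]],
  [0.3,[0,110,80],[0,0,-0.25]],
])

```text
clock: 8.05
tool_pos: [0.6077, 0.3138, 0.2373]
orientation: [-179.7, 0.1, -89.3]
force: [0.8, 0.8, 0.3]
opening: 0.0605
gripper_force: 0.0
```

Run:
```python
from h import *
w=snap('wrist','w4');s=snap('scene','s4');d=snap('side','d4');o=ctrl.get_obs();print(o['clock'],o['tool_pos'],o['orientation'])
cv2.imwrite('pics/c4.png',np.vstack([np.hstack([cv2.resize(w,(400,300)),cv2.resize(s[180:262,250:360],(400,300))]),np.hstack([cv2.resize(w[0:188,150:400],(400,300),interpolation=cv2.INTER_CUBIC),cv2.resize(d[95:185,230:350],(400,300),interpolation=cv2.INTER_CUBIC)])])[...,::-1])
```

```text
8.2 [0.60587166 0.31025262 0.23264398] [ 1.79940254e+02 -3.50651432e-02 -8.92577080e+01]
```

View pics/c4.png

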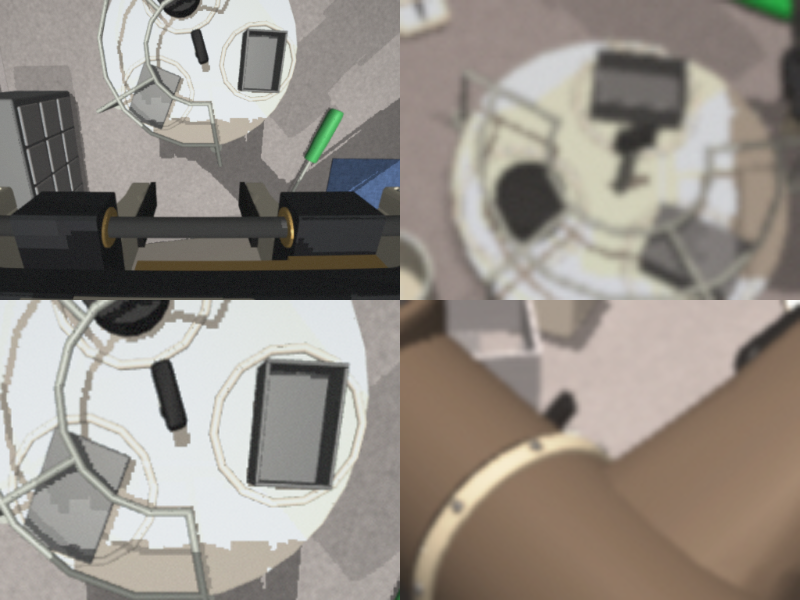

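The composite shows the open box in the gap. Its rim corners in the lower-left panel are about (266,358), (348,363), (332,490) and (250,487), with its length roughly tangential. The lidded box and spool are undisturbed under the guard.

Run:
```python
from h import *
np.set_printoptions(precision=4,suppress=True)
ax=np.array([.607,.202])
px=(np.array([(266,358),(348,363),(332,490),(250,487)],float)-[0,300])/1.6+[150,0]
b=plane('w4',px,.07)[:,:2];c=b.mean(0);print(b,c,np.linalg.norm(b-np.roll(b,1,0),axis=1))
print([np.degrees(np.arctan2(*(b[i]-b[i-1])[::-1])) for i in range(4)])
print(np.linalg.norm(c-ax),np.degrees(np.arctan2(*(c-ax)[::-1])))
k=plane('w4',[(150+170/1.6,95/1.6)],.14);print('knob',k)
e=(np.array([(210,420),(365,425),(288,345),(285,505)],float)-[0,300])/1.6+[150,0];r=plane('w4',e,.0335)[:,:2];print('ring',r,(r[0]+r[1])/2,(r[2]+r[3])/2)
```

```text
[[0.5425 0.1709]
 [0.4873 0.1728]
 [0.4889 0.2561]
 [0.5478 0.255 ]] [0.5166 0.2137] [0.0843 0.0552 0.0833 0.059 ]
[np.float64(-93.66156817209182), np.float64(178.11131268200728), np.float64(88.92167697242859), np.float64(-1.0067913298336284)]
0.09112526569538203 172.62113122339656
knob [[0.6062 0.2017 0.14  ]]
ring [[0.5752 0.2086]
 [0.457  0.2099]
 [0.5204 0.156 ]
 [0.513  0.2711]] [0.5161 0.2092] [0.5167 0.2135]
```

Request:
step_arm([
  [0.66,[-29,-24,0],[0,0,-0.02]],
  [0.66,[-58,-48,0],[0,0,-0.047]],
  [0.66,[-88,-72,-10],[0,0,-0.047]],
  [0.66,[-117,-95,-25],[0,0,-0.047]],
  [0.66,[-117,-95,-45],[0,0,-0.047]],
])

```text
clock: 8.62
tool_pos: [0.4849, 0.2109, 0.1887]
orientation: [180.0, 0.0, -92.1]
force: [0.2, 1.1, -1.5]
opening: 0.0335
gripper_force: 0.0
```

Request:
step_arm([
  [0.66,[0,0,-25],[0,0,0]],
  [0.66,[0,0,-50],[0,0,0]],
  [0.66,[0,0,-70],[0,0,0]],
  [0.66,[0,0,-85],[0,0,0]],
  [0.66,[0,0,-90],[0,0,0]],
])

```text
clock: 9.03
tool_pos: [0.4873, 0.2131, 0.0951]
orientation: [179.8, -0.2, -92.1]
force: [-0.4, -0.8, 0.5]
opening: 0.0299
gripper_force: 0.0
```

Run:
```python
from h import *
o=ctrl.get_obs();print(o['clock'],o['tool_pos'],o['orientation'],o['opening'],o['force'])
a=np.radians(o['orientation'][2]);tx=np.array([np.cos(a),np.sin(a),0]);ty=np.array([np.sin(a),-np.cos(a),0])
snap('wrist','w5')
for e in(0,.02,.036,.05): print(e,[proj('w5',o['tool_pos']+tx*.0095+ty*s*o['opening']/2+[0,0,e]).round(0).ravel() for s in(1,-1)])
g=cv2.cvtColor(cv2.imread('pics/w5.png'),cv2.COLOR_BGR2GRAY)
np.set_printoptions(linewidth=250)
print('cols',np.arange(196,312,4));
for r in range(150,262,6): print(r,g[r,196:312:4])
```

```text
9.0333 [0.48729205 0.21311499 0.0950749 ] [179.7515379   -0.20506816 -92.06481844] 0.029863802882392026 [-0.42747176 -0.78888283  0.52092396]
0 [array([274., 210.]), array([230., 210.])]
0.02 [array([277., 222.]), array([228., 222.])]
0.036 [array([279., 233.]), array([226., 233.])]
0.05 [array([281., 245.]), array([224., 245.])]
cols [196 200 204 208 212 216 220 224 228 232 236 240 244 248 252 256 260 264 268 272 276 280 284 288 292 296 300 304 308]
150 [ 63  62  60  61  56  60  58  60  60  60  59  61  63  59 206 231 205 231 211 229 233 232 189 145 144 146 146 148 141]
156 [ 70  73  77  75  68  69  69  78  79  77  81  77  82  81 135 232 232 206 224 228 188 231 222 153 147 150 147 146 151]
162 [147 142 141 142 140 139 142 143 145 145 146 165 165 123 163 232 233 232 232 213 230 220 230 133 140 136 136 127 101]
168 [140 143 142 100 120 132 130  85  86  87  90  85 143 119 140 232 231 231 232 231 226 216 231 114 107 106 110 103 104]
174 [156 142 137  76  80  78  76  77  78  77  82  82  95 119 142 179 185 181 180 181 133 145 126 110 101 105 107 104 105]
180 [ 97  85  78  77  76  76  78  7
[... 972 characters left out ...]
4  76  77  79  77  76  77  79 166 180 181 181 143 180 167 117 106 106 108 107 106 108 107]
234 [ 78  90  91  92  91  93  43  27  73  79  78  74  74  77 166 181 177 143 181 165 177  44  28  91  94  93  94  93  96]
240 [ 94  97  95  96  96  93  31  25  54  55  55  56  56  67 127 157 178 172 177 182 119  44  23  83  92  91  98  99  96]
246 [ 94  93  97  97  97  73  30  20  57  54  57  55  54  65 165 166 180 180 182 131 106  32  24  34  94  96  98  99  95]
252 [ 92  96  95 102  91  34  10  26  53  58  54  57  55  64 167 180 182 181 166 110 108  27  21  27  91  97  98  93  96]
258 [ 85  97  97  96 100  17  25  24  90  90  93  91  94  93 141 177 179 173 108 105 106  31  25  23  84  96  98  93  95]
```

Request:
step_arm([
  [0.66,[1,1,-20],[0,0,0]],
  [0.66,[2,1,-40],[0,0,0]],
  [0.66,[2,1,-60],[0,0,0]],
  [0.66,[2,1,-72],[0,0,0]],
  [0.66,[2,1,-78],[0,0,0]],
])

```text
clock: 9.5
tool_pos: [0.4908, 0.2157, 0.0192]
orientation: [179.9, -0.1, -92.0]
force: [0.4, 0.1, 0.6]
opening: 0.0296
gripper_force: 0.0
```

Request:
step_arm([
  [0.8,[0,0,0],[0,0,0]],
  [1,[0,0,0],[0,0,0]],
  [1,[0,0,0],[0,0,0]],
  [1,[0,0,0],[0,0,0]],
  [1,[0,0,0],[0,0,0]],
])

```text
clock: 9.92
tool_pos: [0.4915, 0.217, 0.0212]
orientation: [-180.0, 0.1, -92.0]
force: [-2.1, -0.2, 1.5]
opening: 0.0032
gripper_force: 1.0
```

Request:
step_arm([
  [1,[0,0,0],[0,0,0]],
  [1,[0,0,15],[0,0,0]],
  [1,[0,0,40],[0,0,0]],
  [1,[0,0,75],[0,0,0]],
  [1,[0,0,110],[0,0,0]],
])

```text
clock: 10.33
tool_pos: [0.4905, 0.2161, 0.131]
orientation: [179.9, -0.1, -92.0]
force: [0.8, 1.5, -2.3]
opening: 0.0027
gripper_force: 30.0
```

Request:
step_arm([
  [1,[-8,-30,20],[0,0,0]],
  [1,[-16,-68,30],[0,0,0]],
  [1,[-24,-106,30],[0,0,0]],
  [1,[-32,-144,30],[0,0,0]],
  [1,[-36,-182,30],[0,0,0]],
])

```text
clock: 10.75
tool_pos: [0.454, 0.0333, 0.1608]
orientation: [-180.0, 0.1, -92.0]
force: [1.1, -0.6, -1.4]
opening: 0.0027
gripper_force: 30.0
```

Request:
step_arm([
  [1,[-4,-30,0],[0,0,0]],
  [1,[-4,-60,0],[0,0,0]],
  [1,[-4,-90,0],[0,0,0]],
  [1,[-4,-110,0],[0,0,0]],
  [1,[-4,-115,0],[0,0,0]],
])

```text
clock: 11.17
tool_pos: [0.4506, -0.0826, 0.1604]
orientation: [180.0, -0.0, -92.1]
force: [0.5, 0.6, -1.7]
opening: 0.0032
gripper_force: 30.0
```

Run:
```python
from h import *
np.set_printoptions(precision=4,suppress=True,linewidth=220)
for n in('scene','side','wrist'): snap(n,n[0]+'6' if n!='side' else 'd6')
o=ctrl.get_obs();print(o['clock'],o['tool_pos'],o['orientation'],o['opening'],o['force'],o['gripper_force'])
R=np.array([[np.cos(np.radians(12.2)),-np.sin(np.radians(12.2))],[np.sin(np.radians(12.2)),np.cos(np.radians(12.2))]])
c=np.array([.4743,-.2302]);q=np.array([(48,34),(48,-34),(-48,-34),(-48,34)])/1000@R.T+c
print('pred tape w',proj('w6',np.c_[q,0*q[:,0]]))
g=cv2.cvtColor(cv2.imread('pics/w6.png'),cv2.COLOR_BGR2GRAY)
for l in (cv2.createLineSegmentDetector().detect(g)[0].reshape(-1,4)):
    if np.hypot(l[2]-l[0],l[3]-l[1])>22 and min(l[1],l[3])<230:
        p=plane('w6',l.reshape(2,2),0);d=p[1]-p[0];print(l.round(0),p[:,:2].ravel(),'L %.3f ang %.1f'%(np.linalg.norm(d),np.degrees(np.arctan2(d[1],d[0]))%180))
```

```text
11.3167 [ 0.4512 -0.0804  0.1603] [179.9988   0.0126 -92.0913] 0.0027324767356215252 [-0.338   0.3182 -1.401 ] 30.000430941581726
pred tape w [[190.2941  74.754 ]
 [170.3648   6.7305]
 [261.7043 -20.029 ]
 [277.1038  50.8671]]
[163. 161. 253. 162.] [ 0.555  -0.0938  0.4498 -0.0886] L 0.105 ang 177.2
[173.  11. 182.  39.] [ 0.5259 -0.2488  0.5199 -0.2222] L 0.027 ang 102.7
[ 94.  69. 163.  56.] [ 0.6179 -0.1977  0.5411 -0.2068] L 0.077 ang 6.7
[ 87.   6. 143.   1.] [ 0.6146 -0.2583  0.5557 -0.2601] L 0.059 ang 1.7
[169.   7. 190.   0.] [ 0.5303 -0.2532  0.5073 -0.2583] L 0.024 ang 12.6
[141. 178. 164. 161.] [ 0.5838 -0.0744  0.5545 -0.0934] L 0.035 ang 32.9
[208.  -0. 173.  10.] [ 0.4896 -0.258   0.5256 -0.25  ] L 0.037 ang 12.6
[264.   0. 276.  50.] [ 0.433  -0.2551  0.4216 -0.2084] L 0.048 ang 103.7
[149. 244. 144. 178.] [ 0.5863  0.0128  0.58   -0.0742] L 0.087 ang 85.9
[174.  57. 161.  17.] [ 0.5296 -0.205   0.5393 -0.2441] L 0.040 ang 104.0
[ 6. 15. 41. 11.] [ 0.7032 -0.2554  0.6644 -0.2568] L 0.039 ang 2.0
[270.  46. 259.   0.] [ 0.4273 -0.2121  0.4374 -0.2554] L 0.044 ang 103.2
[... 2555 characters left out ...]
394 -0.1998  0.5832 -0.1955] L 0.044 ang 5.6
[137.  49. 165.  44.] [ 0.5684 -0.2153  0.5384 -0.2181] L 0.030 ang 5.3
[ 33. 147. 124. 119.] [ 0.7067 -0.117   0.5932 -0.1437] L 0.117 ang 13.2
[457. 166. 432. 176.] [ 0.2073 -0.075   0.236  -0.0644] L 0.031 ang 20.5
[274. 203. 263. 167.] [ 0.4267 -0.0362  0.4382 -0.0818] L 0.047 ang 104.2
[356. 112. 389.  99.] [ 0.3323 -0.1411  0.2967 -0.1546] L 0.038 ang 20.8
[197. 216. 174. 216.] [ 0.5217 -0.0234  0.5498 -0.0234] L 0.028 ang 0.1
[346.  86. 345. 114.] [ 0.3456 -0.1697  0.3456 -0.1391] L 0.031 ang 90.1
[174. 223. 198. 222.] [ 0.5508 -0.0152  0.5209 -0.0153] L 0.030 ang 0.3
[203. 184. 174. 184.] [ 0.5104 -0.0643  0.5449 -0.0656] L 0.034 ang 177.8
```

Run:
```python
from h import *
np.set_printoptions(precision=4,suppress=True)
o=ctrl.get_obs();t=o['tool_pos'];a=np.radians(o['orientation'][2]);tx=np.array([np.cos(a),np.sin(a),0]);ty=np.array([np.sin(a),-np.cos(a),0])
for z in(.2097,.1697):
  for uv in([163,161],[253,162],[141,178],[144,178],[256,178],[144,183],[252,181],[149,244],[169,197],[174,243]):
    p=plane('w6',[uv],z)[0]-t;print(z,uv,'tool x,y',p@tx,p@ty)
```

```text
0.2097 [163, 161] tool x,y 0.05415466263050121 -0.042051919080169246
0.2097 [253, 162] tool x,y 0.053630677604096295 0.0005770076464959608
0.2097 [141, 178] tool x,y 0.045830004859352555 -0.0534860422232888
0.2097 [144, 178] tool x,y 0.0458281650358175 -0.05202472434568809
0.2097 [256, 178] tool x,y 0.04579845632587829 0.002023344637246809
0.2097 [144, 183] tool x,y 0.043316998153511435 -0.052298292572033826
0.2097 [252, 181] tool x,y 0.044301034042379756 0.00010043417973201374
0.2097 [149, 244] tool x,y 0.010388188040251059 -0.053357369496092724
0.2097 [169, 197] tool x,y 0.03614805238094051 -0.040699576127627084
0.2097 [174, 243] tool x,y 0.011016028944585646 -0.04026398675943844
0.1697 [163, 161] tool x,y 0.04561086767933076 -0.053940059654135855
0.1697 [253, 162] tool x,y 0.044939890806037476 0.0006474238149121442
0.1697 [141, 178] tool x,y 0.034950920236088936 -0.06858176086468197
0.1697 [144, 178] tool x,y 0.0349485642927303 -0.06671050414742906
0.1697 [256, 178] tool x,y 0.03491052149322258 0.0024994971049464338
0.1697 [144, 183] tool x,y 0.031732947780617735 -0.06706081559507719
0.1697 [252, 181] tool x,y 0.03299303211633119 3.715871474737894e-05
0.1697 [149, 244] tool x,y -0.010433276324401787 -0.06841699198805117
0.1697 [169, 197] tool x,y 0.022552920533862517 -0.05220834824981841
0.1697 [174, 243] tool x,y -0.009629309215252907 -0.051650564386580354
```

Request:
step_arm([
  [1,[-4,10,0],[0,0,-0.1]],
  [1,[-8,20,0],[0,0,-0.21]],
  [1,[-12,30,0],[0,0,-0.32]],
  [1,[-16,40,0],[0,0,-0.43]],
  [1,[-20,50,0],[0,0,-0.54]],
])

```text
clock: 11.73
tool_pos: [0.4311, -0.0287, 0.1604]
orientation: [180.0, 0.0, -123.2]
force: [0.1, 0.6, -1.3]
opening: 0.0026
gripper_force: 30.0
```

Request:
step_arm([
  [1,[0,0,0],[0,0,-0.11]],
  [1,[0,0,0],[0,0,-0.22]],
  [1,[0,0,0],[0,0,-0.33]],
  [1,[0,0,0],[0,0,-0.44]],
  [1,[0,0,0],[0,0,-0.55]],
])

```text
clock: 12.15
tool_pos: [0.4313, -0.029, 0.1604]
orientation: [180.0, 0.0, -154.7]
force: [-0.1, -0.6, -1.5]
opening: 0.0025
gripper_force: 30.0
```

Request:
step_arm([
  [1,[8,-30,0],[0,0,-0.1]],
  [1,[16,-60,0],[0,0,-0.2]],
  [1,[24,-95,0],[0,0,-0.214]],
  [1,[32,-120,0],[0,0,-0.214]],
  [1,[36,-135,0],[0,0,-0.214]],
])

```text
clock: 12.57
tool_pos: [0.4683, -0.1662, 0.1602]
orientation: [-180.0, 0.0, -166.7]
force: [0.1, 0.9, -0.3]
opening: 0.0025
gripper_force: 30.0
```

Run:
```python
from h import *
o=ctrl.get_obs();print(o['clock'],o['tool_pos'],o['orientation'],o['opening'],o['force'],o['joint_pos'].round(0))
```

```text
12.5667 [ 0.46832372 -0.16617684  0.16023909] [-1.79987111e+02  3.23705773e-03 -1.66694265e+02] 0.002529739614863119 [ 0.14767525  0.86333311 -0.30189222] [  3.   5. -24.   0. -61. -80.]
```

Request:
step_arm([
  [1,[2,-20,0],[0,0,0]],
  [1,[5,-39,-20],[0,0,0]],
  [1,[5,-39,-55],[0,0,0]],
  [1,[5,-39,-90],[0,0,0]],
  [1,[5,-39,-115],[0,0,0]],
])

```text
clock: 12.98
tool_pos: [0.4715, -0.2032, 0.0429]
orientation: [179.9, -0.1, -166.7]
force: [-0.4, 0.4, -2.1]
opening: 0.0024
gripper_force: 30.0
```

Request:
step_arm([
  [1,[0,0,-20],[0,0,0]],
  [1,[0,0,-35],[0,0,0]],
  [1,[0,0,-45],[0,0,0]],
  [1,[0,0,-49],[0,0,0]],
  [1,[0,0,-49],[0,0,0]],
])

```text
clock: 13.4
tool_pos: [0.4723, -0.2036, -0.0042]
orientation: [180.0, -0.1, -166.7]
force: [-0.5, -0.1, -1.7]
opening: 0.0028
gripper_force: 30.0
```

Run:
```python
from h import *
np.set_printoptions(precision=4,suppress=True)
o=ctrl.get_obs();print(o['clock'],o['tool_pos'],o['orientation'],o['opening'],o['force'])
c=np.array([.4769,-.2303]);u=np.array([.9736,.2284]);v=np.array([-.2284,.9736])
t=o['tool_pos'][:2]+[.0024,-.0259]-c;print('box in catch mm',t@u*1e3,t@v*1e3)
```

```text
13.4 [ 0.4723 -0.2036 -0.0042] [ 179.9804   -0.0686 -166.6609] 0.00276681980347862 [-0.4637 -0.1481 -1.6549]
box in catch mm -1.9277435977915531 1.3067213602634455
```

Move +2.5 mm along catch x, −1 mm lateral, then lower to contact.

Request:
step_arm([
  [1,[3,-0.5,0],[0,0,0]],
  [1,[3,-0.5,-2],[0,0,0]],
  [1,[3,-0.5,-3],[0,0,0]],
  [1,[3,-0.5,-4],[0,0,0]],
  [1,[3,-0.5,-5],[0,0,0]],
])

```text
clock: 13.82
tool_pos: [0.4756, -0.2048, -0.0083]
orientation: [-180.0, 0.0, -166.7]
force: [-0.3, 1.3, -1.7]
opening: 0.0027
gripper_force: 30.0
```

Run:
```python
from h import *
np.set_printoptions(precision=4,suppress=True)
snap('side','d7');snap('wrist','w7');snap('scene','s7')
o=ctrl.get_obs();print(o['clock'],o['tool_pos'],o['orientation'],o['opening'],o['force'])
# gate handle: dark pixels in side view region
for f in('d7','d0'):
  g=cv2.cvtColor(cv2.imread(f'pics/{f}.png'),cv2.COLOR_BGR2GRAY)[105:145,255:300]
  print(f);[print(105+r,''.join('#' if v<45 else '+' if v<75 else '.' for v in g[r])) for r in range(40)]
```

```text
13.9667 [ 0.4752 -0.2048 -0.0086] [ 179.9992    0.0012 -166.7263] 0.0029509436338329554 [ 0.8771 -0.898  -1.5249]
d7
105 ..........................++.................
106 .........................+++.................
107 .........................+++.................
108 .........................++..................
109 .........................++..................
110 .........................++..................
111 .........................++..................
112 .........................++..................
113 .........................++..................
114 .........................+...................
115 ........................++...................
116 ........................++..........++++++++.
117 ........................++.....++++++++++++++
118 ........................++..+++++++++++++++++
119 ........................+++++++++++++++++++++
120 ........................+++++++++++#+#++++++#
121 .......................+++++++++######+++++##
122 .......................+++++++++#######++++##
123 .......................+++++++++############+
124 ......................++++#++
[... 2319 characters left out ...]

131 +++.............++######+....................
132 +++............++######+.....................
133 +++............++#####+......................
134 ++.............++####+.......................
135 ++.............++###+........................
136 ++..............++#+.........................
137 ++...............++..........................
138 ++...........................................
139 ++...........................................
140 +............................................
141 +............................................
142 +............................................
143 +............................................
144 +............................................
```

Request:
step_arm([
  [1,[0,0,-1],[0,0,0]],
  [1,[0,0,-1.5],[0,0,0]],
  [0.72,[0,0,-1.5],[0,0,0]],
  [0.72,[0,0,-1.5],[0,0,0]],
  [0.72,[0,0,-1.5],[0,0,0]],
])

```text
clock: 14.38
tool_pos: [0.4755, -0.2048, -0.01]
orientation: [-180.0, 0.0, -166.7]
force: [0.0, 0.6, 0.1]
opening: 0.017
gripper_force: 0.0
```

Request:
step_arm([
  [0.72,[0,0,0],[0,0,0]],
  [0.72,[0,0,10],[0,0,0]],
  [0.72,[0,0,40],[0,0,0]],
  [0.72,[-5,0,75],[0,0,0]],
  [0.72,[-20,0,110],[0,0,0]],
])

```text
clock: 14.8
tool_pos: [0.456, -0.2049, 0.1014]
orientation: [-180.0, -0.1, -166.7]
force: [1.3, 0.2, 1.5]
opening: 0.0246
gripper_force: 0.0
```

Request:
step_arm([
  [0.72,[-10,20,40],[0,0,0]],
  [0.72,[-15,60,60],[0,0,0]],
  [0.72,[-15,100,60],[0,0,0]],
  [0.72,[-15,130,60],[0,0,0.1]],
  [0.72,[-15,130,60],[0,0,0.1]],
])

```text
clock: 15.22
tool_pos: [0.4409, -0.0707, 0.1618]
orientation: [180.0, 0.2, -160.5]
force: [0.3, -0.1, 0.6]
opening: 0.0244
gripper_force: 0.0
```

Run:
```python
from h import *
np.set_printoptions(precision=4,suppress=True)
d=snap('side','d8');w=snap('wrist','w8');s=snap('scene','s8')
o=ctrl.get_obs();print(o['clock'],o['tool_pos'],o['orientation'],o['joint_pos'].round(1))
c=np.array([.4769,-.2303,0]);u=np.array([.9736,.2284,0]);v=np.array([-.2284,.9736,0])
for y in(0,.013):
  C,D=ray('d0',[(276.5,130.3),(279.5,125.5),(272,135)])
  s_=((c+v*y-C)@v)/(D@v);p=C+D*s_[:,None];print('handle c/top/bot at y',y,np.c_[(p-c)@u,p[:,2]].ravel())
def cc(f,reg,z,th):
  g=cv2.cvtColor(cv2.imread(f'pics/{f}.png'),cv2.COLOR_BGR2GRAY)
  for l in cv2.createLineSegmentDetector().detect(g)[0].reshape(-1,4):
    if np.hypot(l[2]-l[0],l[3]-l[1])>th and all(reg[0]<l[i]<reg[2] and reg[1]<l[i+1]<reg[3] for i in(0,2)):
      p=plane(f,l.reshape(2,2),z)-c;print(f,l.round(0),'u,v mm',(np.c_[p@u,p@v]*1e3).round(0).ravel())
cs=np.array([c+u*a+v*b+np.array([0,0,h]) for h in(0,.04) for a,b in((.043,.028),(.043,-.028),(-.041,-.028),(-.041,.028))])
print('pred box d8',proj('d8',cs).round(0).tolist());print('w8',proj('w8',cs).round(0).tolist())
cc('d8',(270,140,330,190),.04,8)
print(proj('w8',c+u*.068+[0,0,.17]))
```

```text
15.3667 [ 0.4403 -0.0744  0.1604] [-179.992     0.0324 -160.9305] [ 15.8  -0.  -29.6   0.  -60.4 -86.8]
handle c/top/bot at y 0 [0.0699 0.168  0.0614 0.1858 0.083  0.1508]
handle c/top/bot at y 0.013 [0.0719 0.1795 0.0636 0.1971 0.0849 0.1625]
pred box d8 [[285.0, 175.0], [282.0, 163.0], [308.0, 161.0], [311.0, 173.0], [285.0, 167.0], [283.0, 154.0], [309.0, 152.0], [312.0, 164.0]]
w8 [[138.0, 191.0], [92.0, 186.0], [88.0, 115.0], [138.0, 120.0], [125.0, 202.0], [74.0, 196.0], [68.0, 118.0], [124.0, 123.0]]
d8 [312. 175. 277. 176.] u,v mm [-33.  73.  75.  67.]
d8 [302. 156. 300. 141.] u,v mm [-17. -14. -24. -84.]
d8 [276. 183. 284. 187.] u,v mm [ 81.  95.  61. 114.]
d8 [281. 155. 299. 154.] u,v mm [ 50. -27. -11. -24.]
d8 [275. 143. 284. 141.] u,v mm [ 59. -82.  28. -90.]
d8 [288. 167. 306. 165.] u,v mm [ 35.  30. -21.  29.]
d8 [312. 142. 322. 141.] u,v mm [-61. -76. -94. -76.]
[[ 17.8555 291.0104]]
```

```bash
cat > goal.py <<'E'
from h import *
from scipy.spatial.transform import Rotation as Ro
np.set_printoptions(precision=4,suppress=True)
c=np.array([.4769,-.2303,0]);u=np.array([.9736,.2284,0]);v=np.array([-.2284,.9736,0]);k=np.array([0,0,1.])
h=-.5736*u+.8192*k; H=c+.070*u+.169*k
tz=-h;Rg=np.c_[np.cross(v,tz),v,tz]
def delta(s):
    o=ctrl.get_obs();R0=Ro.from_euler('xyz',o['orientation'],degrees=True)
    print(o['clock'],o['tool_pos'],o['orientation'],'move mm',(H+s*h-o['tool_pos'])*1e3,'rot',(Ro.from_matrix(Rg)*R0.inv()).as_rotvec(),o['force'],o['opening'])
E
python3 - <<'E'
from goal import *
delta(.08);print(Ro.from_matrix(Rg).as_euler('xyz',degrees=True),'h',h)
g=cv2.cvtColor(cv2.imread('pics/w8.png'),cv2.COLOR_BGR2GRAY)
for l in cv2.createLineSegmentDetector().detect(g)[0].reshape(-1,4):
  if np.hypot(l[2]-l[0],l[3]-l[1])>18 and all(50<l[i]<165 and 95<l[i+1]<230 for i in(0,2)):
    p=plane('w8',l.reshape(2,2),.04)-c;q=plane('w8',l.reshape(2,2),0)-c;print(l.round(0),'z40',(np.c_[p@u,p@v]*1e3).round(1).ravel(),'z0',(np.c_[q@u,q@v]*1e3).round(1).ravel())
E
```

```text
15.3667 [ 0.4403 -0.0744  0.1604] [-179.992     0.0324 -160.9305] move mm [  60.0596 -150.3632   74.1209] rot [ 0.1698 -0.5865 -0.0992] [ 0.1721 -0.4668  0.2221] 0.02451495351643953
[-180.       35.0004 -166.7975] h [-0.5585 -0.131   0.8192]
[143. 116. 143. 194.] z40 [-50.7  47.4  32.4  47.4] z0 [-46.5  33.8  47.3  33.9]
[125. 202. 123. 122.] z40 [ 43.3  27.3 -42.5  27.2] z0 [ 59.5  11.2 -37.2  11.1]
[ 84. 108. 143. 114.] z40 [-52.5 -11.4 -52.7  47.6] z0 [-48.6 -32.5 -48.7  34. ]
[ 76. 193.  70. 118.] z40 [ 38.8 -25.4 -41.  -26.6] z0 [ 54.5 -48.2 -35.6 -49.6]
[108. 197.  83. 195.] z40 [ 39.1   9.6  39.8 -18.1] z0 [ 54.7  -8.8  55.6 -40. ]
[116. 207.  83. 204.] z40 [ 50.7  17.3  51.2 -18.7] z0 [ 67.8  -0.1  68.4 -40.7]
[ 93. 183. 122. 186.] z40 [25.9 -6.1 25.4 24.7] z0 [ 39.9 -26.5  39.3   8.2]
[ 73. 121.  92. 123.] z40 [-38.2 -23.6 -38.4  -4.3] z0 [-32.4 -46.2 -32.6 -24.5]
[ 88. 115. 137. 120.] z40 [-46.1  -7.8 -45.8  41.3] z0 [-41.3 -28.4 -40.9  26.9]
[122. 123.  86. 119.] z40 [-40.9  26.  -41.4 -10.7] z0 [-35.5   9.7 -36.1 -31.6]
[ 91. 122.  93. 182.] z40 [-39.2  -5.   24.   -5.9] z0 [-33.5 -25.3  37.7 -26.2]
[139. 186. 139. 118.] z40 [ 22.9  43.7 -47.9  43.7] z0 [ 36.5  29.6 -43.3  29.7]
[103. 199. 123. 201.] z40 [42.9  3.7 42.7 25.8] z0 [ 59.  -15.4  58.8   9.5]
[135. 122. 136. 164.] z40 [-43.8  39.6  -0.1  40.7] z0 [-38.7  25.1  10.6  26.3]
```

Request:
step_arm([
  [0.5,[5,-20,20],[0.034,-0.117,-0.02]],
  [0.5,[15,-50,40],[0.068,-0.235,-0.04]],
  [0.5,[30,-85,60],[0.102,-0.352,-0.06]],
  [0.5,[45,-118,74],[0.136,-0.469,-0.08]],
  [0.5,[60,-150,74],[0.17,-0.587,-0.099]],
])

```text
clock: 15.78
tool_pos: [0.4951, -0.2157, 0.2366]
orientation: [-179.9, 32.4, -166.3]
force: [-0.3, 0.3, -0.9]
opening: 0.0433
gripper_force: 0.0
```

Run:
```python
from goal import *
delta(.08)
snap('wrist','w9');print(proj('w9',[H,H+.023*h,H-.023*h,H+.013*v,H-.013*v,H+.023*h+.013*v+.007*np.cross(v,h)]).round(0).tolist())
g=cv2.cvtColor(cv2.imread('pics/w9.png'),cv2.COLOR_BGR2GRAY)
for r in range(110,280,5): print(r,''.join('#' if x<45 else '+' if x<75 else '.' for x in g[r,170:340:2]))
```

```text
15.7833 [ 0.4951 -0.2157  0.2366] [-179.8707   32.4366 -166.3382] move mm [ 5.2566 -9.0924 -2.0225] rot [ 0.0122 -0.0431 -0.0068] [-0.3178  0.3137 -0.8527] 0.04329953168306493
[[241.0, 193.0], [240.0, 200.0], [242.0, 187.0], [255.0, 193.0], [227.0, 193.0], [255.0, 208.0]]
110 .....................................................................................
115 .....................................................................................
120 .....................................................................................
125 .....................................................................................
130 .....................+...............................................................
135 .....................................................................................
140 .....................................................................................
145 .....................................................................................
150 .....................................................................................
155 .............
[... 1532 characters left out ...]
...+###+......................................####+...................
245 ++...............+#####......................................#####...................
250 ##..............+######......................................######...............###
255 ##+.............#######......................................#######.............####
260 ###............########......................................#######+............####
265 +##...........########+......................................########+..........+#++#
270 +++..........+########.......................................+########+.........++++.
275 ++++........+#########........................................#########.........+++++
```

Request:
step_arm([
  [0.5,[5,-9,-2],[0.012,-0.043,-0.007]],
  [0.5,[5,-9,-2],[0.012,-0.043,-0.007]],
  [0.5,[16,-6,-18],[0.012,-0.043,-0.007]],
  [0.5,[27,-4,-35],[0.012,-0.043,-0.007]],
  [0.5,[38,-1,-51],[0.012,-0.043,-0.007]],
])

```text
clock: 16.25
tool_pos: [0.5321, -0.2133, 0.1802]
orientation: [179.5, 34.3, -167.0]
force: [0.9, -1.0, -1.2]
opening: 0.0439
gripper_force: 0.0
```

Run:
```python
from goal import *
delta(-.047)
snap('wrist','w10');print(proj('w10',[H,H+.013*v,H-.013*v]).round(0).tolist())
g=cv2.cvtColor(cv2.imread('pics/w10.png'),cv2.COLOR_BGR2GRAY)
for r in range(170,290,5): print(r,''.join('#' if x<45 else '+' if x<75 else '.' for x in g[r,170:340:2]))
```

```text
16.25 [ 0.5321 -0.2133  0.1802] [ 179.5476   34.3143 -166.9652] move mm [ 39.2482   5.1801 -49.7482] rot [-0.0036 -0.0131 -0.0016] [ 0.9428 -0.9676 -1.2392] 0.04388796492089489
[[246.0, 220.0], [264.0, 220.0], [228.0, 220.0]]
170 .....................................................................................
175 .....................................................................................
180 .....................................................................................
185 .....................................................................................
190 .....................................................................................
195 .....................................................................................
200 .....................................................................................
205 .....................................................................................
210 ...............................###############+......................................
215 ..............................################+.............
[... 585 characters left out ...]
.+#####+......................................+#####...............###
255 ##..............######+......................................#######.............+###
260 ##.............#######+......................................#######+............+###
265 +++...........########.......................................+#######+...........#+++
270 .............#########........................................########+..............
275 ............+########.........................................+########..............
280 ++++++++++++++++++++++++++++++++++++++++++++++++++++++++++++++++++++++++++++++++++++.
285 ........+............................................................................
```

Request:
step_arm([
  [0.5,[1,-4,-2],[-0.003,-0.012,0]],
  [0.5,[13,-1,-17],[-0.003,-0.012,0]],
  [0.5,[25,2,-32],[-0.003,-0.012,0]],
  [0.5,[35,4,-44],[-0.003,-0.012,0]],
  [0.5,[39,5,-50],[-0.003,-0.012,0]],
])

```text
clock: 16.72
tool_pos: [0.5713, -0.207, 0.1291]
orientation: [179.8, 34.9, -166.7]
force: [-0.1, 0.1, 1.0]
opening: 0.0438
gripper_force: 0.0
```

Request:
step_arm([
  [0.55,[0,0,0],[0,0,0]],
  [0.8,[0,0,0],[0,0,0]],
  [1,[0,0,0],[0,0,0]],
  [1,[0,0,0],[0,0,0]],
  [1,[0,0,0],[0,0,0]],
])

```text
clock: 17.13
tool_pos: [0.5715, -0.2092, 0.1322]
orientation: [-179.9, 35.1, -166.6]
force: [1.4, -6.3, -3.5]
opening: 0.0261
gripper_force: 30.0
```

```bash
python3 -c "
from goal import *
delta(-.047)"
```

```text
17.1333 [ 0.5715 -0.2092  0.1322] [-179.8639   35.1126 -166.5961] move mm [-0.1894  1.0096 -1.7222] rot [ 0.0014  0.0024 -0.0022] [ 1.409  -6.2719 -3.5443] 0.026052833440373627
```

Request:
step_arm([
  [1,[0,-1,0],[0,0,0]],
  [1,[-3,-1,4],[0,0,0]],
  [1,[-7,-2,10],[0,0,0]],
  [1,[-11,-3,16],[0,0,0]],
  [1,[-15,-4,22],[0,0,0]],
])

```text
clock: 17.55
tool_pos: [0.5565, -0.2126, 0.1541]
orientation: [-179.9, 35.1, -166.6]
force: [4.8, -4.4, -4.2]
opening: 0.0259
gripper_force: 30.0
```

Request:
step_arm([
  [1,[-4,-1,6],[0,0,0]],
  [1,[-8,-2,11],[0,0,0]],
  [1,[-10,-2,14],[0,0,0]],
  [1,[-11,-3,15.5],[0,0,0]],
  [1,[-11,-3,16],[0,0,0]],
])

```text
clock: 17.97
tool_pos: [0.5466, -0.2149, 0.1686]
orientation: [180.0, 35.1, -166.7]
force: [22.9, -4.4, -25.5]
opening: 0.0261
gripper_force: 30.0
```

```bash
python3 -c "
from goal import *
delta(-.002)"
```

```text
17.9667 [ 0.5466 -0.2149  0.1686] [ 179.975    35.1258 -166.7288] move mm [-0.3996  0.8668 -1.2445] rot [-0.0008  0.002  -0.0015] [ 22.9164  -4.3758 -25.4822] 0.026071727955557764
```

Request:
step_arm([
  [1,[0,0,0],[0,0,0]],
  [1,[0,0,0],[0,0,0]],
  [0.55,[0,0,0],[0,0,0]],
  [0.55,[0,0,0],[0,0,0]],
  [0.55,[0,0,0],[0,0,0]],
])

```text
clock: 18.38
tool_pos: [0.5451, -0.2146, 0.1695]
orientation: [180.0, 35.1, -166.6]
force: [0.6, -0.1, 0.7]
opening: 0.0376
gripper_force: 0.0
```

Request:
step_arm([
  [0.5,[-11,-3,16],[0,0,0]],
  [0.5,[-28,-6,40],[0,0,0]],
  [0.5,[-45,-10,66],[0,0,0]],
  [0.5,[-62,-14,90],[0,0,0]],
  [0.5,[-66,-15,96],[0,0,0]],
])

```text
clock: 18.8
tool_pos: [0.4785, -0.231, 0.2705]
orientation: [-179.7, 35.3, -166.4]
force: [-0.2, -0.5, 0.3]
opening: 0.0438
gripper_force: 0.0
```

Run:
```python
from goal import *
delta(.08)
w=snap('wrist','w11');H2=H+.045*h
print('pred handle',proj('w11',[H2,H2+.023*h,H2-.023*h,H2+.013*v,H2-.013*v]).round(0).tolist())
box=np.array([c+u*a+v*b+k*z for z in(.04,.003) for a,b in((.040,.025),(.040,-.025),(-.038,-.025),(-.038,.025))])
print('box px',proj('w11',box).round(0).tolist())
hsv=cv2.cvtColor(w,cv2.COLOR_RGB2HSV);g=cv2.cvtColor(w,cv2.COLOR_RGB2GRAY)
for r in range(60,250,5): print(r,''.join('#' if x<45 else '+' if x<75 else '-' if x<110 else '.' for x in g[r,150:360:2]))
```

```text
18.8 [ 0.4785 -0.231   0.2705] [-179.6638   35.3089 -166.4236] move mm [ 21.8294   6.1723 -35.9315] rot [ 0.0034  0.0063 -0.0031] [-0.2033 -0.4783  0.337 ] 0.04379555212273869
pred handle [[253.0, 187.0], [253.0, 195.0], [253.0, 180.0], [267.0, 187.0], [239.0, 187.0]]
box px [[274.0, 79.0], [233.0, 79.0], [230.0, 12.0], [278.0, 13.0], [273.0, 63.0], [234.0, 63.0], [231.0, -2.0], [276.0, -2.0]]
60 ........----+-.........................-.---..........-+-++++++.#................................----.--.
65 ........-----+-........................-.-+-+--+++-------+-++++.+...........................----.......--
70 .........-----+...........................++++-+--+-+---++-++++--.........................--.............
75 ..........----............................----+---++---+----+-+--........................-...............
80 .....................................................------------........................-...............
85 ..............................................------------------.........................-...............
90 .........................................-....
[... 2768 characters left out ...]
-......................--...............
220 --------++++++++++++++-----..........-..-------------.-.-----------......................................
225 .....---------------------............-.-------------.-------.------.....................................
230 .........................-..........--.-..--------.--.--------------.....................................
235 ..................----------.###-...................-....--.-....-.....+##+-----------...................
240 ................------------####-......................................+###+-----------..................
245 ...............------------#####+......................................#####+------------................
```

Request:
step_arm([
  [0.5,[-12,15,20],[-0.034,0.117,0.02]],
  [0.5,[-20,45,20],[-0.068,0.235,0.04]],
  [0.5,[-28,80,10],[-0.102,0.352,0.06]],
  [0.5,[-34,115,-10],[-0.136,0.469,0.08]],
  [0.5,[-38,145,-40],[-0.17,0.587,0.099]],
])

```text
clock: 19.27
tool_pos: [0.4424, -0.0864, 0.2311]
orientation: [-179.8, 2.4, -161.1]
force: [1.8, -0.6, 0.0]
opening: 0.0439
gripper_force: 0.0
```

Request:
step_arm([
  [0.5,[0,10,-20],[0,0.03,0]],
  [0.5,[0,11,-40],[0,0.03,0]],
  [0.5,[0,11,-40],[0,0.03,0]],
  [0.5,[0,11,-40],[0,0.03,0]],
  [0.5,[0,11,-40],[0,0.03,0]],
])

```text
clock: 19.68
tool_pos: [0.4421, -0.0772, 0.1889]
orientation: [179.5, 0.7, -161.2]
force: [0.2, -0.9, -0.1]
opening: 0.0435
gripper_force: 0.0
```

Run:
```python
from goal import *
o=ctrl.get_obs();print(o['clock'],o['tool_pos'],o['orientation'])
snap('wrist','w12');snap('side','d12');snap('scene','s12')
def warp(f,z,a0,a1,b0,b1,s=.0015):
    A=np.arange(a1,a0,-s);B=np.arange(b1,b0,-s)
    P=np.array([c+u*a+v*b+k*z for a in A for b in B]);q=proj(f,P).astype(np.float32)
    return cv2.remap(cv2.imread(f'pics/{f}.png'),q[:,0].reshape(len(A),-1),q[:,1].reshape(len(A),-1),cv2.INTER_LINEAR)
for f in('w8','w12'):
    m=warp(f,.012,-.05,.05,-.034,.034,.002);g=cv2.cvtColor(m,cv2.COLOR_BGR2GRAY);print(f)
    for r in g[::1]: print(' '.join('%3d'%x for x in r))
```

```text
19.6833 [ 0.4421 -0.0772  0.1889] [ 179.4511    0.6732 -161.166 ]
w8
143 143 144 146 146 144 143 118  84 139 168 116 100 111 108 109 110 106 113 106 106 104 109 110 110 104 104  95 107 106 103 101 101  98
145 144 143 144 146 144 115  75  71 149 164  79  76  77  79  79  77  78  75  74  77  76  76  77  75  74  76  75  77  76  75  76  76  75
161 140 142 143 143 116  79  69  70 151 162  79  77  77  75  76  76  76  77  77  75  76  76  76  75  75  75  74  75  76  77  77  76  75
133 117 119 116 106  80  69  68  69 152 160  79  77  77  75  76  76  76  75  77  74  78  76  75  72  76  75  75  76  76  77  76  73  70
 73  53  58  70  71  71  69  68  67 150 157  75  75  75  74  74  76  74  75  73  76  76  75  75  76  76  74  75  75  77  73  72  66  67
 95  97  77  70  71  67  68  68  70 150 158  79  74  75  76  76  75  72  75  75  76  76  76  75  76  76  76  74  77  73  71  65  69  67
142 142  85  73  68  71  67  69  71 155 159  81  79  77  84  78  81  76  75  83  82  85  80  78  79  77  81  84  74  68  65  68  68  68
107 117  84  67  67  65  70  68  69 155 167 134 116 113 153 121 128 110 108 136
[... 11872 characters left out ...]
 126 125 122 122 117
 71 115  77  65  64  70  70  73  74  75  78  77  76  74  74  77  77  77  76  71  76  75  76  77  75  75  74  74  77  76  76  74  87 105
 90 145  83  77  81  78  82  79  81  76  79  80  83  81  78  79  87  83  81  80  81  78  78  80  81  84  82  88  87  96  67  89 163 178
 95 112 104 142 138 107 103 100 118 132 119 107 137 118 110 112 154 145 127 103 101 127 139 109 112 145 142 167 161 160  65  94 179 187
 94  86  86 104 111  85  84  85 111 113  91  84 107 111  92  85 104 107  99  82  81 104 105  82  92 111 113 100  97  97  68 102 185 189
 88  74  80  83  79  77  80  77  77  75  82  79  77  72  71  79  76  77  74  74  71  71  74  75  73  71  68  69  72  72  71 119 191 186
```

```bash
python3 -c "
from plant import ctrl
print(ctrl.close_job())"
```

```text
the job is handed in; nothing more can be done
None
```

The job is handed in at about 20 s of arm time: the empty box stands in the taped outline close up to the chute's lip, the gate is drawn to its end stop, and the last wrist image shows all three cells lying in the box.

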